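Roll a panel's filler strips flush

ROBOT

A 7-joint arm with a two-finger parallel gripper is mounted at the origin on the work surface. World frame = base frame: x ahead of the robot, y to its left, z up, the work surface at z = 0. Lengths are in m, angles in rad, forces in N, time in s.
With the tool pointing down it reaches from about 0.425 to 0.975 m from the base axis. Payload 16.7 kg.
Tool frame: the origin (TCP) lies at the very end of the fingers, on their centre line; the grasp point (between the pads) lies 19 mm behind it (robot.grasp_offset is the distance from the TCP to the grasp point, in m); z points along the fingers, y is the line along which they close (so a half turn about z gives the same grasp; the last joint's range is limited). The gripper opens to 85 mm and grips with 20 to 120 N. Pads are 22 mm wide; open, the fingers measure 114 mm over their backs; the gripper's body (76 mm by 85 mm) begins 54 mm behind the grasp point. The pads swing forward as they close: fully open they stand 13 mm farther back than shut.
Start: joints at [0.958, 0.426, 0.074, 1.606, -0.034, 1.111, -0.067], TCP at [0.302, -0.604, 0.231] pointing down, gripper open.
Joint ranges: [-2.85, 2.85], [-0.5, 2.14], [-1.23, 1.37], [0.21, 2.46], [-1.02, 4.16], [0.16, 2.05], [-2.73, 2.73]. Speed limits (rad/s): [1.89, 1.89, 2.39, 2.39, 3.01, 3.01, 3.01].

INTERFACE

Orientations are given as a unit quaternion [x, y, z, w].
In Python, from cell import robot gives the robot as it stands.
- The arm moves only by the tool apply_moves, never from a script. Its argument "commands" is a list of rows, each an object with "dp": the shift along the tool's x, y, z in m, a list of three; "angular": the turn, a rotation vector about the tool's x, y, z in rad, a list of three; "claw": the closure, from 0 (fully open) to 1 (shut). In form: [{"dp": [dx, dy, dz], "angular": [rx, ry, rz], "claw": claw}, ...]. A call has 1 to 8 rows; each row shifts and turns the commanded pose from where the row before left it, along the tool's axes as they then stand; what a row does not reach is not made up. A row lasts 1/8 s, in which the tool goes at most 62.5 mm and 10.7 degrees, less where a joint would pass 70% of its speed; a pose out of reach is approached as far as the arm can. A call is refused whole if a number of a shift passes 0.0625 or a number of a turn 0.188, either way. A call with a gripper value outside its range is refused whole. The fingers move at their own pace and stop on an object; the grip force is fixed at half the most. Time passes only in rows, so rows that do not move let the fingers close. It gives the time, the measured TCP pose, the force, the opening and the grip force at its end, in the units of the state.
- robot.get_state(): the state, without advancing time (a new reading comes with each control period).
- robot.camera(name): name is "scene" or "top"; returns (picture, depth): 420x560x3 uint8, red, green, blue; 420x560 float32, m along the optical axis (not along the pixel's ray), 0 where there is no reading.
- robot.camera_model(name): a dict with "camera_matrix" (3x3 intrinsics, pixels), "distortion" ([k1, k2, p1, p2, k3] as OpenCV has them; the pictures are not rectified), "origin" and "rotation" of the camera in the world. Camera axes: x right, y down, z forward; pixel columns grow to the right and rows downward; lengths in m; the calibration is good to about 2 mm. A picture is of the moment at which its call begins. camera_model takes no time and is no camera call.
- robot.job_done(): hands the job in; it is judged then, once.
The state is a dict: "time": time; "joint_pos": joint angles; "joint_vel": joint speeds; "joint_efforts": joint torques, N m; "tcp_pos": TCP position; "tool_rot": TCP orientation; "ft_force": force on the tool from outside, world axes, zero at the start; "moment": the same for the moment, N m; "gripper_width": finger opening in m; "grip_force": force on a finger pad.
Only numpy, scipy, OpenCV 4.12 (cv2) and the standard library are available. Lean on these libraries where they do the work, as an engineer would, in place of code of your own. Each camera call takes 0.05 s, during which the arm holds its last target. There are 200 camera calls.

TASK

Take the hand roller from its stand by its handle and roll it, in one stroke from end to end, along the sheet of raised aluminium strips on the propped panel, pressing steadily downward with some 10 to 15 N and never more than 25 N, until every strip is flush with the frame. Only the roller may touch the panel. Then stand the roller back upright in its stand with its bar in both notches, let go, and leave everything else on the bench as it lies.

Things in the scene. Friction and masses are not known exactly. Their poses are not given: they have to be found in the camera images.
- holder: Dark steel work holder fixed to the bench, base 110 (x) x 190 (y) x 12 mm; origin: centre of its underside. On it a grey panel frame, 90 (x) x 170 (y) mm, is hinged at its -y end and propped so that its +y end rises by an unmeasured 0 to 0.16 rad; it is rigid as it stands. In the frame lies the sheet: nine bare aluminium strips edge to edge. Over 25 N from the roller harms it.
- hinge (a point): Middle of the frame's hinge line (along the holder's x; holder y -85, z 26 mm; axes as the holder's; it does not show the slope). The frame's flush surface is 30 mm above this line, square to the frame: level, it lies at holder z 56 mm; at full slope its +y end is 27 mm higher and the strips lie 5 mm nearer to -y.
- strips (a point): Middle of the sheet at flush height were it level (holder 0, 0, 56 mm, its axes; really 0 to 14 mm higher). Sheet: 74 mm in x, 135 mm in y; strip i (0..8, 15 mm wide) is centred 25 + 15 i mm from the hinge along y and stands 3 to 4 mm proud. A strip gives from about 3 N on, sinks some 7 mm/s per newton more, and stops hard when flush; the wheel may bear on two or three at once.
- stand: Black plastic roller stand fixed to the bench, base 150 (x) x 80 (y) x 8 mm; origin: centre of its underside. Two posts (12 mm thick, centred at x +46 and -46 mm) have upward-open notches with flared sides, 26 mm wide at the floor (z 62 mm) and 38 at the top (z 81 mm). The roller's bar lies in both notches along the stand's x, the wheel hanging between the posts; about 5 mm play in x and y.
- roller: Hand roller, 0.3 to 0.55 kg, upright in its stand: wooden handle 30 (x) x 22 (y) mm from z 62 to 128 mm; steel bar 110 (x) x 16 (y) mm, z 50 to 62; black rubber wheel 44 mm diameter, 56 mm long, axle along x at z 22, between two yoke arms. Origin: lowest point of the wheel, midway. It rolls along its y. In the stand its origin is 12 mm above the stand's. Either way round is right.
- grip (a point): Point on the roller's handle to grip, on its axis 98 mm above the roller's origin (wheel's lowest point).
- wheel (a joint): Turning angle of the roller's free wheel, rad; about 0 at the start, either sign as it rolls; 1 rad is 22 mm of travel.
- strip0 (a joint): Depth in m to which strip 0 of 0..8 (counted from the holder's -y end) is pressed in: 0 to 0.001 at the start (about 4 mm proud), 0.004 when flush at its stop.
- strip1 (a joint): Depth in m to which strip 1 of 0..8 (counted from the holder's -y end) is pressed in: 0 to 0.001 at the start (about 4 mm proud), 0.004 when flush at its stop.
- strip2 (a joint): Depth in m to which strip 2 of 0..8 (counted from the holder's -y end) is pressed in: 0 to 0.001 at the start (about 4 mm proud), 0.004 when flush at its stop.
- strip3 (a joint): Depth in m to which strip 3 of 0..8 (counted from the holder's -y end) is pressed in: 0 to 0.001 at the start (about 4 mm proud), 0.004 when flush at its stop.
- strip4 (a joint): Depth in m to which strip 4 of 0..8 (counted from the holder's -y end) is pressed in: 0 to 0.001 at the start (about 4 mm proud), 0.004 when flush at its stop.
- strip5 (a joint): Depth in m to which strip 5 of 0..8 (counted from the holder's -y end) is pressed in: 0 to 0.001 at the start (about 4 mm proud), 0.004 when flush at its stop.
- strip6 (a joint): Depth in m to which strip 6 of 0..8 (counted from the holder's -y end) is pressed in: 0 to 0.001 at the start (about 4 mm proud), 0.004 when flush at its stop.
- strip7 (a joint): Depth in m to which strip 7 of 0..8 (counted from the holder's -y end) is pressed in: 0 to 0.001 at the start (about 4 mm proud), 0.004 when flush at its stop.
- strip8 (a joint): Depth in m to which strip 8 of 0..8 (counted from the holder's -y end) is pressed in: 0 to 0.001 at the start (about 4 mm proud), 0.004 when flush at its stop.
- screwdriver: a hand screwdriver lying between the workpieces; a bystander, to be left alone.
- pliers: green-handled pliers, 160 mm; a bystander, to be left alone.
- fan: a black 80 mm square cooling fan, 25 mm thick; a bystander, to be left alone.
- wrench: a steel spanner; a bystander, to be left alone.
- marker: a marker pen, 125 mm long; a bystander, to be left alone.
- partsbox: a clear divided parts box, 110 x 70 x 40 mm; a bystander, to be left alone.
- can: a small can, 44 mm across, 90 mm tall; a bystander, to be left alone.
Mind the look-alikes: they are no part of the job. What is shaped like the stand but orange is not meant.

How it is judged:
On the way, in this order (a step that is already met when the one before it is completed fails the run):
1. the roller is lifted out of its stand (z of roller in the frame of stand above 0.045 m), for 0.1 s.
2. the roller, pressing on the panel, has rolled more than half the sheet's length (its wheel turned by more than 3.2 rad) (contact force between roller and holder above 3 N and (value of joint wheel above 3.2 rad or value of joint wheel below -3.2 rad)), for 0.05 s.
At the end, for the whole second after the job is handed in: All nine strips are in by more than 2.5 of their 4 mm; the roller stands released and still in its stand: within 7 mm of the stand's centre in x and y, origin 7 to 17 mm above its underside, upright within 0.12 rad, bar along the stand's x within 0.15 rad (either way round) (value of joint each of strip0, strip1, strip2, strip3, strip4, strip5, strip6, strip7, strip8 above 0.0025 m and x of roller in the frame of stand between -0.007 and 0.007 m and y of roller in the frame of stand between -0.007 and 0.007 m and z of roller in the frame of stand between 0.007 and 0.017 m and angle between roller's own z axis and vertical below 0.12 rad and angle between the x axis of roller and the x axis of stand, either way round below 0.15 rad and linear speed of roller below 0.02 m/s); the robot touches nothing.
It fails at once if the roller presses on the panel with more than 25 N (contact force between roller and holder above 25 N).
It fails at once if fingers or arm touch the panel or its holder (contact force between any of the fingers, the arm and holder above 1 N).
It fails at once if a bystander is moved by more than 25 mm (distance of any of screwdriver, pliers, fan, wrench, marker, partsbox, can from where it was at the start of the episode above 0.025 m).
It also fails if it takes over 72 s, if anything falls off the work surface, if the arm or the gripper's body presses on something with over 40 N, if the wrist force passes 120 N, or if a joint passes its speed limit or range.

## Working session

There is one attempt and no reset: what is moved stays moved. The work goes in short steps, Python scripts to look and compute and a tool call to move; the robot and the scene stay as the last step left them, time stands still between calls to the robot, and variables do not carry over. Pictures are saved under pics/ and viewed, at most 10 in all, crops included, and the job is handed in when it is done.

Besides the shell and the picture viewer there is one more tool, called after "Request:" by a JSON object that holds its "fn" and its "kwargs". apply_moves: Moves the arm, as the interface text tells. Its arguments: {"type":"object","properties":{"commands":{"type":"array"}},"required":["commands"]}

```bash
mkdir -p pics; ls; cat > h.py <<'E'
import numpy as np, cv2
from cell import robot
def shot(n):
    p,d=robot.camera(n); return p,d
def world(n,d):
    m=robot.camera_model(n);K=np.array(m["camera_matrix"]);D=np.array(m["distortion"])
    H,W=d.shape;u,v=np.meshgrid(np.arange(W),np.arange(H))
    q=cv2.undistortPoints(np.stack([u,v],-1).reshape(-1,1,2).astype(np.float64),K,D).reshape(H,W,2)
    P=np.dstack([q*d[...,None],d]); return P@np.array(m["rotation"]).T+np.array(m["origin"])
E
python3 - <<'E'
from h import *
for n in("scene","top"):
    p,d=shot(n); cv2.imwrite(f"pics/{n}0.png",p[...,::-1]); np.savez(f"{n}0.npz",p=p,d=d)
    m=robot.camera_model(n);print(n,m["origin"],m["rotation"],m["camera_matrix"])
print(robot.get_state(),robot.grasp_offset)
E
```

```text
pics
scene [ 1.15266631 -0.30216371  1.18069142] [ 0.79254162  0.53841933 -0.15427512 -0.24120861] [[533.15972426   0.         277.63227596]
 [  0.         533.15972426 198.97470919]
 [  0.           0.           1.        ]]
top [ 0.32986318 -0.01687768  0.93832372] [-0.7036394   0.70536824 -0.06572524  0.05502215] [[400.73838571   0.         280.8111607 ]
 [  0.         400.73838571 206.04347197]
 [  0.           0.           1.        ]]
{'time': 0.1, 'joint_pos': array([ 0.95746444,  0.42670014,  0.07385461,  1.60652754, -0.03411115,
        1.1108052 , -0.06710532]), 'joint_vel': array([ 0.00162381, -0.00215578, -0.00095646, -0.00189019,  0.00115682,
       -0.0003358 , -0.00033323]), 'joint_efforts': array([ 5.51572622e-03, -9.51530313e+01,  3.76979560e+00, -4.64401245e+01,
        1.93912955e-02,  6.58488992e-03,  8.68770894e-05]), 'tcp_pos': array([ 0.30179686, -0.60336762,  0.23066703]), 'tool_rot': array([ 9.73232576e-01,  2.29821680e-01, -1.72322683e-04, -5.64697255e-04]), 'ft_force': array([ 0.01125817, -0.12030429, -0.49022472]), 'moment': array([0.01784291, 0.00894922, 0.04038857]), 'grip_force': 0.0, 'gripper_width': 0.08513577102306988} 0.0187
```

View pics/scene0.png

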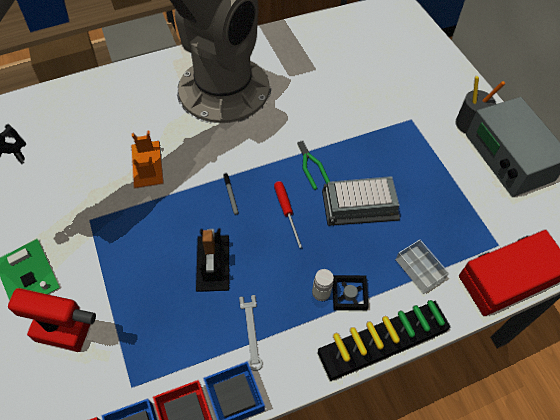

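View pics/top0.png

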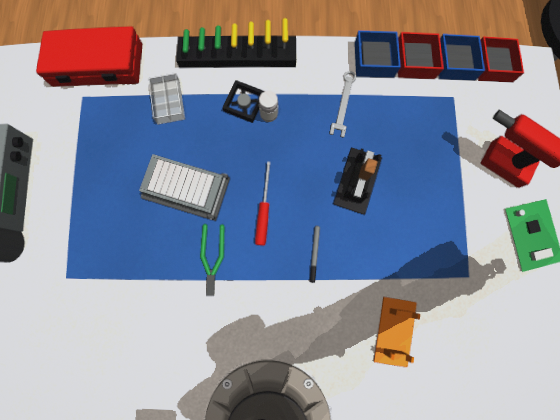

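Candidate stands: black one with the roller at top (358,180) / scene (212,262), and an orange one at top (396,332) / scene (147,160). The black one is the one meant, because it is black and carries the roller. The holder is at top (185,186). I'll measure both and crop to confirm.

```bash
cat > h.py <<'E'
import numpy as np, cv2
from scipy.spatial.transform import Rotation as R
from cell import robot
def shot(n):
    p,d=robot.camera(n); return p,d
def world(n,d):
    m=robot.camera_model(n);K=np.array(m["camera_matrix"]);D=np.array(m["distortion"])
    H,W=d.shape;u,v=np.meshgrid(np.arange(W),np.arange(H))
    q=cv2.undistortPoints(np.stack([u,v],-1).reshape(-1,1,2).astype(np.float64),K,D).reshape(H,W,2)
    P=np.dstack([q*d[...,None],d]); return P@R.from_quat(m["rotation"]).as_matrix().T+np.array(m["origin"])
E
python3 - <<'E'
from h import *
def rect(P): 
    r=cv2.minAreaRect((P[:,:2]*1000).astype(np.float32)); return np.round(np.array(r[0]),1),np.round(r[1],1),round(r[2],1)
for n,hb,sb in(("scene",(315,170,410,230),(185,220,240,300)),("top",(130,145,240,225),(325,140,390,220))):
    z=np.load(n+"0.npz");p,d=z["p"],z["d"];W=world(n,d)
    print(n,"table z",np.median(W[...,2][d>0]))
    hsv=cv2.cvtColor(p,cv2.COLOR_RGB2HSV)
    def box(b,m):
        k=np.zeros(d.shape,bool);k[b[1]:b[3],b[0]:b[2]]=1
        k=(k&m&(d>0)).astype(np.uint8);c,l,s,_=cv2.connectedComponentsWithStats(k)
        return l==1+np.argmax(s[1:,4])
    s=box(hb,(hsv[...,1]<60)&(hsv[...,2]>150)&(W[...,2]>.045))
    P=W[s];print("strips",len(P),rect(P))
    A=np.c_[P[:,:2]-P[:,:2].mean(0),np.ones(len(P))];c=np.linalg.lstsq(A,P[:,2],rcond=None)[0]
    r=P[:,2]-A@c;print("plane grad",c,"mean",P.mean(0),"rms",r.std(),"slope",np.hypot(*c[:2]),"dir",np.degrees(np.arctan2(c[1],c[0])))
    P=W[box(hb,W[...,2]>.03)];print("frame",rect(P),P[:,2].min(),P[:,2].max())
    P=W[box(hb,W[...,2]>.005)];print("holder all",rect(P))
    P=W[box(sb,W[...,2]>.005)];print("stand",rect(P),P[:,2].max())
    P=W[box(sb,(W[...,2]>.003)&(W[...,2]<.015))];print("standbase",rect(P))
    h=box(sb,(hsv[...,0]<20)&(hsv[...,1]>80)&(W[...,2]>.07))
    P=W[h];T=P[P[:,2]>P[:,2].max()-.006];print("handle top",len(T),rect(T),T.mean(0))
    P=W[box(sb,W[...,2]>.05)];B=P[(P[:,2]<.085)];print("bar+posts",rect(B),B[:,2].max())
    if n=="top":
        a=cv2.resize(p[130:230,120:400],(800,286),interpolation=cv2.INTER_CUBIC)
    else: a=cv2.resize(p[160:310,180:420],(800,500),interpolation=cv2.INTER_CUBIC)
    cv2.imwrite(f"pics/{n}c.png",a[...,::-1])
E
```

```text
scene table z 0.0005846781868640294
strips 1113 (array([536.1, 197.3]), array([135. ,  79.6]), 73.7)
plane grad [0.04041038 0.0115536  0.06293247] mean [0.538101   0.19614486 0.06293247] rms 0.002381087459305863 slope 0.04202956836550839 dir 15.955594175952841
frame (array([538.6, 192.8]), array([176.8, 111.9]), 72.9) 0.030005036968872245 0.07246650156543777
holder all (array([513.8, 208.6]), array([207.6, 182.5]), 73.4)
stand (array([ 548.9, -214.7]), array([ 83.8, 170.3]), 69.5) 0.14535144910616116
standbase (array([ 557.3, -214.1]), array([126.8, 172.3]), 70.4)
handle top 74 (array([ 557.3, -217.2]), array([20.4, 28.8]), 72.9) [ 0.55750531 -0.21705652  0.14121742]
bar+posts (array([ 556.7, -217.8]), array([ 48.2, 112. ]), 71.2) 0.08468540010704029
top table z 0.0010954129140199331
strips 1887 (array([537.1, 196.6]), array([137.1,  76.9]), 72.9)
plane grad [0.00653448 0.03582076 0.06288721] mean [0.53539308 0.19537758 0.06288721] rms 0.00160747263605543 slope 0.03641189403755882 dir 79.66169284876712
frame (array([532.4, 194.4]), array([179.3, 107.4]), 74.4) 0.030089478861357932 0.07019561850777689
holder all (array([538.4, 202.5]), array([204.4, 116.3]), 74.3)
stand (array([ 552.7, -216.5]), array([ 81.1, 150.2]), 71.1) 0.14420329794889497
standbase (array([ 551.8, -216.6]), array([ 92.6, 159. ]), 71.0)
handle top 129 (array([ 553.1, -216.6]), array([21.6, 29.7]), 72.3) [ 0.55271706 -0.2168915   0.14012231]
bar+posts (array([ 553.4, -216.4]), array([ 49.8, 111.8]), 71.6) 0.08446023202679565
```

View pics/scenec.png

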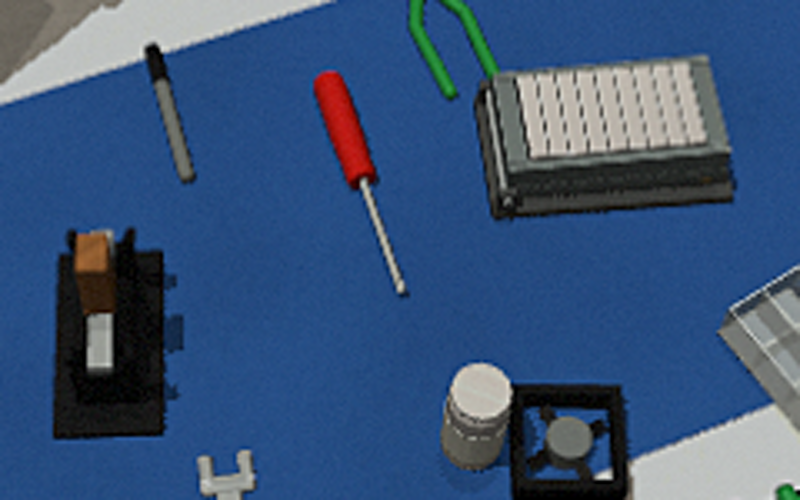

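View pics/topc.png

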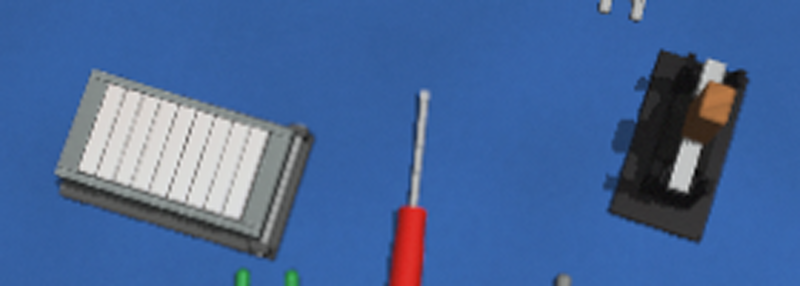

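Top crop: the black stand has its bar lying along (685,180)–(712,70) and the wooden handle at (715,103). Scene crop: the panel's hinge is on the left, at (500,150). So the stand and roller are confirmed, and the panel's uphill end is toward world +y. Next: turn the tool 0.787 rad, then travel.

Request:
{"fn": "apply_moves", "kwargs": {"commands": [{"dp": [0, 0, 0], "angular": [0, 0, 0.157], "claw": 0}, {"dp": [0, 0, 0], "angular": [0, 0, 0.157], "claw": 0}, {"dp": [0, 0, 0], "angular": [0, 0, 0.157], "claw": 0}, {"dp": [0, 0, 0], "angular": [0, 0, 0.157], "claw": 0}, {"dp": [0, 0, 0], "angular": [0, 0, 0.157], "claw": 0}]}}

```text
time: 0.72
tcp_pos: [0.3018, -0.6035, 0.2309]
tool_rot: [0.987, -0.162, -0.0, -0.0]
ft_force: [-0.1, 0.1, 0.2]
gripper_width: 0.0856
grip_force: 0.0
```

Request:
{"fn": "apply_moves", "kwargs": {"commands": [{"dp": [0.0116, -0.0446, 0], "angular": [0, 0, 0], "claw": 0}, {"dp": [0.0116, -0.0446, 0], "angular": [0, 0, 0], "claw": 0}, {"dp": [0.0116, -0.0446, 0], "angular": [0, 0, 0], "claw": 0}, {"dp": [0.0116, -0.0446, 0], "angular": [0, 0, 0], "claw": 0}, {"dp": [0.0116, -0.0446, 0], "angular": [0, 0, 0], "claw": 0}, {"dp": [0.0116, -0.0446, 0], "angular": [0, 0, 0], "claw": 0}, {"dp": [0.0116, -0.0446, 0], "angular": [0, 0, 0], "claw": 0}, {"dp": [0.0116, -0.0446, 0], "angular": [0, 0, 0], "claw": 0}]}}

```text
time: 1.72
tcp_pos: [0.5031, -0.293, 0.2311]
tool_rot: [0.987, -0.16, -0.0, -0.0]
ft_force: [0.0, 0.0, -0.9]
gripper_width: 0.0854
grip_force: 0.0
```

Request:
{"fn": "apply_moves", "kwargs": {"commands": [{"dp": [0.0116, -0.0446, 0], "angular": [0, 0, 0], "claw": 0}, {"dp": [0.0116, -0.0446, 0], "angular": [0, 0, 0], "claw": 0}, {"dp": [0, 0, 0], "angular": [0, 0, 0], "claw": 0}, {"dp": [0, 0, 0], "angular": [0, 0, 0], "claw": 0}]}}

```text
time: 2.22
tcp_pos: [0.5524, -0.2175, 0.231]
tool_rot: [0.987, -0.16, -0.0, 0.0]
ft_force: [-0.4, -0.9, 0.1]
gripper_width: 0.0857
grip_force: 0.0
```

```bash
cat >> h.py <<'E'
def st(x=None,y=None,z=None,yaw=None):
    s=robot.get_state();r=R.from_quat(s["tool_rot"]);M=r.as_matrix();p=s["tcp_pos"]
    print("t",round(s["time"],2),"p",p.round(4),"yaw_x",np.degrees(np.arctan2(M[1,0],M[0,0])).round(2),"z",M[:,2].round(3),"F",s["ft_force"].round(1),"w",round(s["gripper_width"],4),s["grip_force"],"q",s["joint_pos"].round(2))
    t=np.array([p[i] if v is None else v for i,v in enumerate((x,y,z))]);print("dp",(M.T@(t-p)).round(4))
    if yaw is not None: 
        a=np.radians(yaw);T=np.array([[np.cos(a),np.sin(a),0],[np.sin(a),-np.cos(a),0],[0,0,-1]]).T
        T=np.array([[np.cos(a),np.sin(a),0],[np.sin(a),-np.cos(a),0],[0,0,-1]])
        print("rotvec",R.from_matrix(M.T@T).as_rotvec().round(4))
E
python3 - <<'E'
from h import *
st(.554,-.217,.091,-18.5)
# closer height profile of the sheet along the holder's y
for n in("scene","top"):
    z=np.load(n+"0.npz");p,d=z["p"],z["d"];W=world(n,d)
    a=np.radians(-16.5);hx=np.array([np.cos(a),np.sin(a)]);hy=np.array([-hx[1],hx[0]])
    q=W[...,:2]-[.537,.197];u=q@hx;v=q@hy
    print(n,[(int(b*1000),round(1000*np.median(W[...,2][(abs(u)<.03)&(abs(v-b)<.005)&(d>0)]),1)) for b in np.arange(-.1,.101,.01)])
    g=(W[...,2]>.05)&(abs(u)<.07)&(abs(v)<.1);
E
```

```text
t 2.23 p [ 0.5524 -0.2175  0.231 ] yaw_x -18.41 z [-0.001 -0.    -1.   ] F [-0.4 -0.9  0.1] w 0.0857 0.0 q [ 0.22  0.29  0.05  1.79 -0.02  1.05 -1.61]
dp [ 0.0014 -0.001   0.14  ]
rotvec [0.0003 0.0007 0.0017]
scene [(-100, np.float64(2.4)), (-90, np.float64(13.7)), (-80, np.float64(56.0)), (-70, np.float64(57.7)), (-60, np.float64(61.8)), (-50, np.float64(62.0)), (-40, np.float64(61.9)), (-30, np.float64(62.0)), (-20, np.float64(62.0)), (-10, np.float64(62.7)), (0, np.float64(62.8)), (9, np.float64(63.3)), (19, np.float64(64.0)), (29, np.float64(63.8)), (39, np.float64(63.4)), (49, np.float64(64.2)), (59, np.float64(64.3)), (69, np.float64(62.3)), (79, np.float64(62.1)), (89, np.float64(8.9)), (99, np.float64(3.0))]
top [(-100, np.float64(1.3)), (-90, np.float64(13.3)), (-80, np.float64(56.4)), (-70, np.float64(58.4)), (-60, np.float64(61.2)), (-50, np.float64(61.2)), (-40, np.float64(61.0)), (-30, np.float64(61.1)), (-20, np.float64(62.0)), (-10, np.float64(62.4)), (0, np.float64(63.3)), (9, np.float64(63.4)), (19, np.float64(63.9)), (29, np.float64(64.0)), (39, np.float64(64.3)), (49, np.float64(64.6)), (59, np.float64(65.5)), (69, np.float64(62.3)), (79, np.float64(63.1)), (89, np.float64(nan)), (99, np.float64(nan))]
  return _methods._mean(a, axis=axis, dtype=dtype,
  ret = ret.dtype.type(ret / rcount)
```

Request:
{"fn": "apply_moves", "kwargs": {"commands": [{"dp": [0.001, 0, 0.03], "angular": [0, 0, 0], "claw": 0}, {"dp": [0, 0, 0.03], "angular": [0, 0, 0], "claw": 0}, {"dp": [0, 0, 0.03], "angular": [0, 0, 0], "claw": 0}, {"dp": [0, 0, 0.03], "angular": [0, 0, 0], "claw": 0}, {"dp": [0, 0, 0.02], "angular": [0, 0, 0], "claw": 0}, {"dp": [0, 0, 0], "angular": [0, 0, 0], "claw": 0}]}}

```text
time: 2.98
tcp_pos: [0.5522, -0.2185, 0.0901]
tool_rot: [0.987, -0.161, -0.001, 0.0]
ft_force: [0.4, -0.1, 0.1]
gripper_width: 0.0851
grip_force: 0.0
```

```bash
python3 - <<'E'
from h import *
st(z=.091)
p,d=shot("scene");cv2.imwrite("pics/s1.png",cv2.resize(p[190:320,150:290],(700,650//1),interpolation=cv2.INTER_CUBIC)[:600,:,::-1])
E
```

```text
t 2.98 p [ 0.5522 -0.2185  0.0901] yaw_x -18.51 z [-0.003  0.    -1.   ] F [ 0.4 -0.1  0.1] w 0.0851 0.0 q [ 0.24  0.46  0.04  1.91 -0.02  0.78 -1.6 ]
dp [-0.      0.     -0.0009]
```

View pics/s1.png

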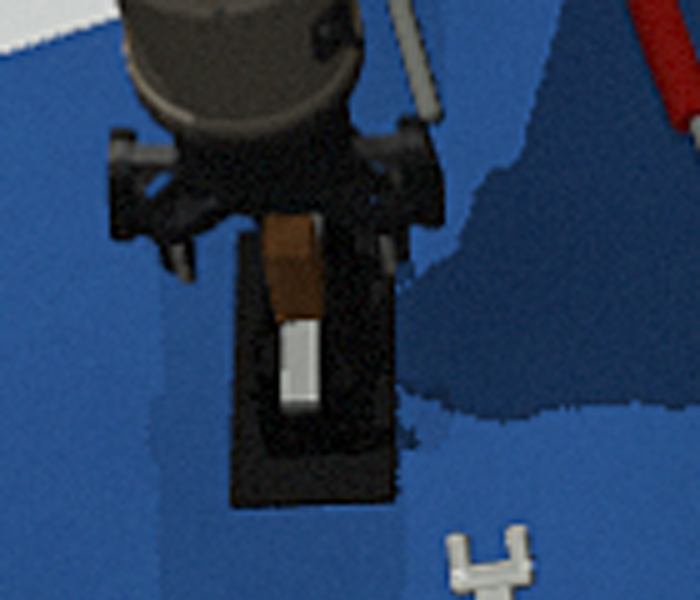

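The handle at (290,270) is midway between the open fingers at (185,265) and (390,255), with nothing touching. I'll close on it.

Request:
{"fn": "apply_moves", "kwargs": {"commands": [{"dp": [0, 0, 0], "angular": [0, 0, 0], "claw": 0.5}, {"dp": [0, 0, 0], "angular": [0, 0, 0], "claw": 0.6}, {"dp": [0, 0, 0], "angular": [0, 0, 0], "claw": 0.8}, {"dp": [0, 0, 0], "angular": [0, 0, 0], "claw": 1}, {"dp": [0, 0, 0], "angular": [0, 0, 0], "claw": 1}, {"dp": [0, 0, 0], "angular": [0, 0, 0], "claw": 1}, {"dp": [0, 0, 0], "angular": [0, 0, 0], "claw": 1}, {"dp": [0, 0, 0], "angular": [0, 0, 0], "claw": 1}]}}

```text
time: 4.03
tcp_pos: [0.554, -0.2173, 0.0918]
tool_rot: [0.987, -0.16, 0.0, -0.0]
ft_force: [-0.9, 0.3, 6.7]
gripper_width: 0.0213
grip_force: 58.9
```

```bash
python3 - <<'E'
from h import *
st(.5525,-.218,.0901)
E
```

```text
t 4.03 p [ 0.554  -0.2173  0.0918] yaw_x -18.4 z [ 0.  0. -1.] F [-0.9  0.3  6.7] w 0.0213 58.899933099746704 q [ 0.23  0.46  0.04  1.91 -0.02  0.78 -1.6 ]
dp [-0.0012  0.0011  0.0017]
```

Request:
{"fn": "apply_moves", "kwargs": {"commands": [{"dp": [0, 0, -0.01], "angular": [0, 0, 0], "claw": 1}, {"dp": [0, 0, -0.02], "angular": [0, 0, 0], "claw": 1}, {"dp": [0, 0, -0.03], "angular": [0, 0, 0], "claw": 1}, {"dp": [0, 0, -0.03], "angular": [0, 0, 0], "claw": 1}, {"dp": [0, 0, -0.03], "angular": [0, 0, 0], "claw": 1}, {"dp": [0, 0, -0.02], "angular": [0, 0, 0], "claw": 1}, {"dp": [0, 0, 0], "angular": [0, 0, 0], "claw": 1}, {"dp": [0, 0, 0], "angular": [0, 0, 0], "claw": 1}]}}

```text
time: 5.03
tcp_pos: [0.5532, -0.2173, 0.2305]
tool_rot: [0.987, -0.16, -0.001, -0.0]
ft_force: [0.6, 0.6, -3.3]
gripper_width: 0.0212
grip_force: 58.8
```

```bash
python3 - <<'E'
from h import *
# start: strip middle (.537,.197), holder yaw -16.5; begin v=-.068 
a=np.radians(-16.5);hy=np.array([-np.sin(a),np.cos(a)])
for v in(-.07,.07):print(np.array([.537,.197])+v*hy)
s=np.array([.537,.197])-.07*hy
st(s[0],s[1],.21,-16.5)
p,d=shot("scene");W=world("scene",d);cv2.imwrite("pics/s2.png",cv2.resize(p[150:330,130:310],(600,600),interpolation=cv2.INTER_CUBIC)[:,:,::-1])
for i in range(4):
    shot("top");st()
E
```

```text
[0.51711893 0.12988262]
[0.55688107 0.26411738]
t 5.03 p [ 0.5532 -0.2173  0.2305] yaw_x -18.41 z [-0.001  0.    -1.   ] F [ 0.6  0.6 -3.3] w 0.0212 58.81350338459015 q [ 0.22  0.3   0.05  1.79 -0.02  1.05 -1.61]
dp [-0.1438 -0.318   0.0206]
rotvec [ 0.      0.0012 -0.0333]
t 5.12 p [ 0.5532 -0.2172  0.2302] yaw_x -18.4 z [-0.002  0.    -1.   ] F [-0.8 -0.8 -3.6] w 0.0218 58.81351947784424 q [ 0.22  0.3   0.05  1.79 -0.02  1.05 -1.61]
dp [0. 0. 0.]
t 5.17 p [ 0.5533 -0.2173  0.2303] yaw_x -18.41 z [-0.002  0.    -1.   ] F [-0.7  0.9 -3.2] w 0.0215 58.81392002105713 q [ 0.22  0.3   0.05  1.79 -0.02  1.05 -1.61]
dp [0. 0. 0.]
t 5.22 p [ 0.5534 -0.2173  0.2304] yaw_x -18.41 z [-0.001  0.    -1.   ] F [-0.1  0.3 -4.3] w 0.0211 58.81311893463135 q [ 0.22  0.3   0.05  1.79 -0.02  1.05 -1.61]
dp [0. 0. 0.]
t 5.28 p [ 0.5535 -0.2173  0.2306] yaw_x -18.41 z [-0.001  0.    -1.   ] F [ 0.4 -0.2 -4.5] w 0.0216 58.8139683008194 q [ 0.22  0.3   0.05  1.79 -0.02  1.05 -1.61]
dp [0. 0. 0.]
```

View pics/s2.png

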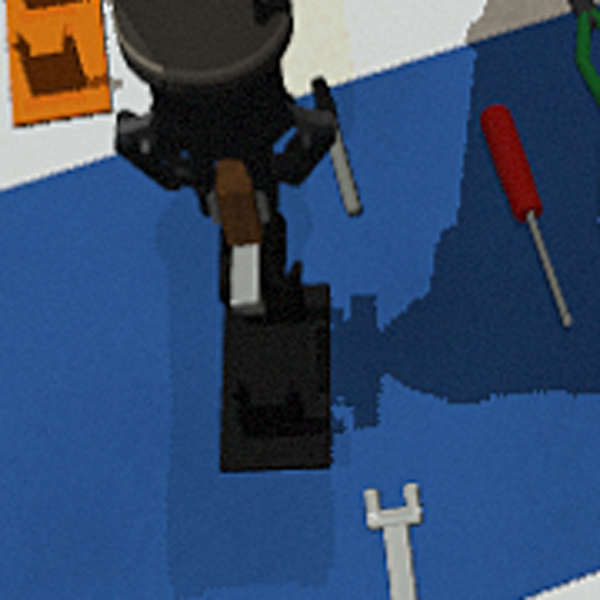

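The roller hangs cleanly in the grip and the stand is empty at (275,380). The force baseline is Fz ≈ -4 N. Next: travel to above strip 0.

Request:
{"fn": "apply_moves", "kwargs": {"commands": [{"dp": [0, 0, 0], "angular": [0, 0, -0.033], "claw": 1}, {"dp": [-0.0167, -0.0412, 0], "angular": [0, 0, 0], "claw": 1}, {"dp": [-0.0167, -0.0412, 0], "angular": [0, 0, 0], "claw": 1}, {"dp": [-0.0167, -0.0412, 0], "angular": [0, 0, 0], "claw": 1}, {"dp": [-0.0167, -0.0412, 0], "angular": [0, 0, 0], "claw": 1}, {"dp": [-0.0167, -0.0412, 0], "angular": [0, 0, 0], "claw": 1}, {"dp": [-0.0167, -0.0412, 0], "angular": [0, 0, 0], "claw": 1}, {"dp": [-0.0167, -0.0412, 0], "angular": [0, 0, 0], "claw": 1}]}}

```text
time: 6.28
tcp_pos: [0.5234, 0.0937, 0.2314]
tool_rot: [0.99, -0.143, 0.0, -0.0]
ft_force: [1.3, -0.5, -4.0]
gripper_width: 0.0211
grip_force: 59.4
```

Request:
{"fn": "apply_moves", "kwargs": {"commands": [{"dp": [-0.0167, -0.0412, 0], "angular": [0, 0, 0], "claw": 1}, {"dp": [0, 0, 0.02], "angular": [0, 0, 0], "claw": 1}, {"dp": [0, 0, 0.02], "angular": [0, 0, 0], "claw": 1}, {"dp": [0, 0, 0.02], "angular": [0, 0, 0], "claw": 1}, {"dp": [0, 0, 0.01], "angular": [0, 0, 0], "claw": 1}, {"dp": [0, 0, 0], "angular": [0, 0, 0], "claw": 1}, {"dp": [0, 0, 0], "angular": [0, 0, 0], "claw": 1}]}}

```text
time: 7.15
tcp_pos: [0.5198, 0.1367, 0.162]
tool_rot: [0.99, -0.144, 0.0, -0.0]
ft_force: [0.3, -0.5, -3.4]
gripper_width: 0.0211
grip_force: 59.8
```

```bash
cat >> h.py <<'E'
def uv():
    p=robot.get_state()["tcp_pos"];a=np.radians(-16.5);hx=np.array([np.cos(a),np.sin(a)]);q=p[:2]-[.537,.197]
    print("u,v",(q@hx).round(4),(q@[-hx[1],hx[0]]).round(4))
E
python3 - <<'E'
from h import *
st(.5191,.1366,.1405,-16.5);uv()
for i in range(3):
    p,d=shot("scene");st()
cv2.imwrite("pics/s3.png",cv2.resize(p[110:260,290:440],(600,600),interpolation=cv2.INTER_CUBIC)[:,:,::-1])
E
```

```text
t 7.15 p [0.5198 0.1367 0.162 ] yaw_x -16.51 z [ 0.001  0.    -1.   ] F [ 0.3 -0.5 -3.4] w 0.0211 59.78890657424927 q [-0.24  0.29 -0.16  1.97  0.06  0.88 -2.29]
dp [-0.0007  0.0003  0.0215]
rotvec [-0.0006 -0.0007 -0.0001]
u,v 0.0007 -0.0627
t 7.2 p [0.5198 0.1367 0.1621] yaw_x -16.51 z [ 0.001  0.    -1.   ] F [ 0.4 -0.1 -3.3] w 0.0214 59.78837549686432 q [-0.24  0.29 -0.16  1.97  0.06  0.88 -2.29]
dp [0. 0. 0.]
t 7.25 p [0.5198 0.1367 0.1621] yaw_x -16.51 z [ 0.001  0.    -1.   ] F [ 0.3 -0.5 -3.7] w 0.0217 59.78801429271698 q [-0.24  0.29 -0.16  1.97  0.06  0.88 -2.29]
dp [0. 0. 0.]
t 7.3 p [0.5198 0.1366 0.162 ] yaw_x -16.52 z [ 0.001  0.    -1.   ] F [-1.1 -0.1 -3.6] w 0.0213 59.78818416595459 q [-0.24  0.29 -0.16  1.97  0.06  0.88 -2.29]
dp [0. 0. 0.]
```

View pics/s3.png

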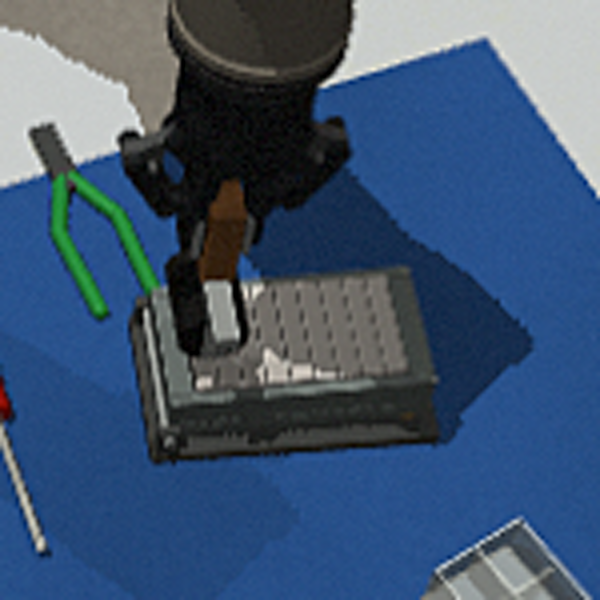

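The wheel, at about (190,320), hangs over the hinge-end strip, aligned with the strips. The baseline is -3.5 N. Next: descend to about 3 mm above the sheet, then feel for contact.

Request:
{"fn": "apply_moves", "kwargs": {"commands": [{"dp": [0, 0, 0.01], "angular": [0, 0, 0], "claw": 1}, {"dp": [0, 0, 0.007], "angular": [0, 0, 0], "claw": 1}, {"dp": [0, 0, 0.001], "angular": [0, 0, 0], "claw": 1}, {"dp": [0, 0, 0.001], "angular": [0, 0, 0], "claw": 1}, {"dp": [0, 0, 0], "angular": [0, 0, 0], "claw": 1}]}}

```text
time: 7.92
tcp_pos: [0.5195, 0.1366, 0.1424]
tool_rot: [0.99, -0.144, 0.0, -0.0]
ft_force: [-0.6, -0.7, -3.8]
gripper_width: 0.0216
grip_force: 59.8
```

Request:
{"fn": "apply_moves", "kwargs": {"commands": [{"dp": [0, 0, 0.0007], "angular": [0, 0, 0], "claw": 1}, {"dp": [0, 0, 0.0007], "angular": [0, 0, 0], "claw": 1}, {"dp": [0, 0, 0], "angular": [0, 0, 0], "claw": 1}]}}

```text
time: 8.3
tcp_pos: [0.5194, 0.1366, 0.1409]
tool_rot: [0.99, -0.144, -0.0, -0.0]
ft_force: [-0.0, -0.2, -3.4]
gripper_width: 0.0214
grip_force: 59.8
```

Request:
{"fn": "apply_moves", "kwargs": {"commands": [{"dp": [0, 0, 0.0007], "angular": [0, 0, 0], "claw": 1}, {"dp": [0, 0, 0.0007], "angular": [0, 0, 0], "claw": 1}, {"dp": [0, 0, 0], "angular": [0, 0, 0], "claw": 1}]}}

```text
time: 8.68
tcp_pos: [0.5195, 0.1366, 0.1396]
tool_rot: [0.99, -0.144, 0.0, -0.0]
ft_force: [-0.8, 0.7, -1.3]
gripper_width: 0.021
grip_force: 60.3
```

Request:
{"fn": "apply_moves", "kwargs": {"commands": [{"dp": [0, 0, 0.0007], "angular": [0, 0, 0], "claw": 1}, {"dp": [0, 0, 0.0007], "angular": [0, 0, 0], "claw": 1}, {"dp": [0, 0, 0], "angular": [0, 0, 0], "claw": 1}]}}

```text
time: 9.05
tcp_pos: [0.5195, 0.1365, 0.1382]
tool_rot: [0.99, -0.144, 0.0, -0.0]
ft_force: [0.0, 0.2, 1.6]
gripper_width: 0.0215
grip_force: 60.7
```

Request:
{"fn": "apply_moves", "kwargs": {"commands": [{"dp": [0, 0, 0.0007], "angular": [0, 0, 0], "claw": 1}, {"dp": [0, 0, 0.0007], "angular": [0, 0, 0], "claw": 1}, {"dp": [0, 0, 0], "angular": [0, 0, 0], "claw": 1}]}}

```text
time: 9.43
tcp_pos: [0.5194, 0.1365, 0.1367]
tool_rot: [0.99, -0.144, 0.0, -0.0]
ft_force: [-1.1, -1.4, 1.5]
gripper_width: 0.0213
grip_force: 60.7
```

Request:
{"fn": "apply_moves", "kwargs": {"commands": [{"dp": [0, 0, 0.0005], "angular": [0, 0, 0], "claw": 1}, {"dp": [0, 0, 0], "angular": [0, 0, 0], "claw": 1}]}}

```text
time: 9.68
tcp_pos: [0.5196, 0.1366, 0.1365]
tool_rot: [0.99, -0.144, 0.0, -0.0]
ft_force: [0.0, -1.3, 7.7]
gripper_width: 0.0213
grip_force: 61.5
```

Request:
{"fn": "apply_moves", "kwargs": {"commands": [{"dp": [0, -0.002, -7e-05], "angular": [0, 0, 0], "claw": 1}, {"dp": [0, -0.002, -7e-05], "angular": [0, 0, 0], "claw": 1}]}}

```text
time: 9.93
tcp_pos: [0.5207, 0.1405, 0.1367]
tool_rot: [0.99, -0.144, 0.0, -0.0]
ft_force: [-2.1, -0.9, 8.1]
gripper_width: 0.0212
grip_force: 61.5
```

Request:
{"fn": "apply_moves", "kwargs": {"commands": [{"dp": [0, -0.002, -7e-05], "angular": [0, 0, 0], "claw": 1}, {"dp": [0, -0.002, -7e-05], "angular": [0, 0, 0], "claw": 1}]}}

```text
time: 10.18
tcp_pos: [0.5219, 0.1445, 0.1369]
tool_rot: [0.99, -0.144, 0.0, -0.0]
ft_force: [-1.5, -0.7, 7.5]
gripper_width: 0.0216
grip_force: 61.2
```

Request:
{"fn": "apply_moves", "kwargs": {"commands": [{"dp": [0, -0.002, -7e-05], "angular": [0, 0, 0], "claw": 1}, {"dp": [0, -0.002, -7e-05], "angular": [0, 0, 0], "claw": 1}, {"dp": [0, -0.002, -7e-05], "angular": [0, 0, 0], "claw": 1}]}}

```text
time: 10.55
tcp_pos: [0.5236, 0.15, 0.1371]
tool_rot: [0.99, -0.144, 0.0, -0.0]
ft_force: [-1.6, -3.0, 8.4]
gripper_width: 0.0217
grip_force: 61.5
```

Request:
{"fn": "apply_moves", "kwargs": {"commands": [{"dp": [0, -0.002, -7e-05], "angular": [0, 0, 0], "claw": 1}, {"dp": [0, -0.002, -7e-05], "angular": [0, 0, 0], "claw": 1}, {"dp": [0, -0.002, -7e-05], "angular": [0, 0, 0], "claw": 1}]}}

```text
time: 10.92
tcp_pos: [0.5254, 0.1559, 0.1374]
tool_rot: [0.99, -0.144, 0.0, -0.0]
ft_force: [-1.2, -0.6, 8.0]
gripper_width: 0.0212
grip_force: 61.3
```

```bash
python3 -c "
from h import *
uv()"
```

```text
u,v 0.0005 -0.0427
```

Request:
{"fn": "apply_moves", "kwargs": {"commands": [{"dp": [0, -0.002, -7e-05], "angular": [0, 0, 0], "claw": 1}, {"dp": [0, -0.002, -7e-05], "angular": [0, 0, 0], "claw": 1}, {"dp": [0, -0.002, -7e-05], "angular": [0, 0, 0], "claw": 1}, {"dp": [0, -0.002, -7e-05], "angular": [0, 0, 0], "claw": 1}, {"dp": [0, -0.002, -7e-05], "angular": [0, 0, 0], "claw": 1}]}}

```text
time: 11.55
tcp_pos: [0.5282, 0.1653, 0.1377]
tool_rot: [0.99, -0.144, 0.0, -0.0]
ft_force: [-1.6, -1.9, 8.6]
gripper_width: 0.0216
grip_force: 61.6
```

Request:
{"fn": "apply_moves", "kwargs": {"commands": [{"dp": [0, -0.002, -7e-05], "angular": [0, 0, 0], "claw": 1}, {"dp": [0, -0.002, -7e-05], "angular": [0, 0, 0], "claw": 1}, {"dp": [0, -0.002, -7e-05], "angular": [0, 0, 0], "claw": 1}, {"dp": [0, -0.002, -7e-05], "angular": [0, 0, 0], "claw": 1}, {"dp": [0, -0.002, -7e-05], "angular": [0, 0, 0], "claw": 1}]}}

```text
time: 12.18
tcp_pos: [0.5311, 0.1753, 0.1381]
tool_rot: [0.99, -0.144, 0.0, -0.0]
ft_force: [-0.4, -1.2, 8.2]
gripper_width: 0.0215
grip_force: 61.2
```

Request:
{"fn": "apply_moves", "kwargs": {"commands": [{"dp": [0, -0.002, -7e-05], "angular": [0, 0, 0], "claw": 1}, {"dp": [0, -0.002, -7e-05], "angular": [0, 0, 0], "claw": 1}, {"dp": [0, -0.002, -7e-05], "angular": [0, 0, 0], "claw": 1}, {"dp": [0, -0.002, -7e-05], "angular": [0, 0, 0], "claw": 1}, {"dp": [0, -0.002, -7e-05], "angular": [0, 0, 0], "claw": 1}, {"dp": [0, -0.002, -7e-05], "angular": [0, 0, 0], "claw": 1}, {"dp": [0, -0.002, -7e-05], "angular": [0, 0, 0], "claw": 1}]}}

```text
time: 13.05
tcp_pos: [0.5351, 0.1887, 0.1386]
tool_rot: [0.99, -0.144, 0.0, -0.0]
ft_force: [-1.4, -1.0, 7.8]
gripper_width: 0.0215
grip_force: 61.3
```

Request:
{"fn": "apply_moves", "kwargs": {"commands": [{"dp": [0, -0.002, -7e-05], "angular": [0, 0, 0], "claw": 1}, {"dp": [0, -0.002, -7e-05], "angular": [0, 0, 0], "claw": 1}, {"dp": [0, -0.002, -7e-05], "angular": [0, 0, 0], "claw": 1}, {"dp": [0, -0.002, -7e-05], "angular": [0, 0, 0], "claw": 1}, {"dp": [0, -0.002, -7e-05], "angular": [0, 0, 0], "claw": 1}]}}

```text
time: 13.68
tcp_pos: [0.538, 0.1981, 0.139]
tool_rot: [0.99, -0.144, 0.0, -0.0]
ft_force: [-0.8, -1.2, 9.6]
gripper_width: 0.0212
grip_force: 61.4
```

```bash
python3 -c "
from h import *
uv();st()"
```

```text
u,v 0.0006 0.0013
t 13.68 p [0.538  0.1981 0.139 ] yaw_x -16.52 z [ 0.001  0.    -1.   ] F [-0.8 -1.2  9.6] w 0.0212 61.390342712402344 q [-0.32  0.37 -0.18  1.91  0.08  0.86 -2.4 ]
dp [0. 0. 0.]
```

Request:
{"fn": "apply_moves", "kwargs": {"commands": [{"dp": [0, -0.002, -7e-05], "angular": [0, 0, 0], "claw": 1}, {"dp": [0, -0.002, -8e-05], "angular": [0, 0, 0], "claw": 1}, {"dp": [0, -0.002, -8e-05], "angular": [0, 0, 0], "claw": 1}, {"dp": [0, -0.002, -7e-05], "angular": [0, 0, 0], "claw": 1}, {"dp": [0, -0.002, -7e-05], "angular": [0, 0, 0], "claw": 1}, {"dp": [0, -0.002, -7e-05], "angular": [0, 0, 0], "claw": 1}]}}

```text
time: 14.42
tcp_pos: [0.5414, 0.2094, 0.1395]
tool_rot: [0.99, -0.144, 0.0, -0.0]
ft_force: [-1.6, -2.9, 9.3]
gripper_width: 0.0209
grip_force: 61.7
```

Request:
{"fn": "apply_moves", "kwargs": {"commands": [{"dp": [0, -0.002, -7e-05], "angular": [0, 0, 0], "claw": 1}, {"dp": [0, -0.002, -7e-05], "angular": [0, 0, 0], "claw": 1}, {"dp": [0, -0.002, -7e-05], "angular": [0, 0, 0], "claw": 1}, {"dp": [0, -0.002, -7e-05], "angular": [0, 0, 0], "claw": 1}, {"dp": [0, -0.002, -7e-05], "angular": [0, 0, 0], "claw": 1}, {"dp": [0, -0.002, -7e-05], "angular": [0, 0, 0], "claw": 1}]}}

```text
time: 15.18
tcp_pos: [0.5448, 0.221, 0.1399]
tool_rot: [0.99, -0.144, 0.0, -0.0]
ft_force: [-1.7, -3.9, 9.9]
gripper_width: 0.0214
grip_force: 61.7
```

Request:
{"fn": "apply_moves", "kwargs": {"commands": [{"dp": [0, -0.002, -7e-05], "angular": [0, 0, 0], "claw": 1}, {"dp": [0, -0.002, -7e-05], "angular": [0, 0, 0], "claw": 1}, {"dp": [0, -0.002, -7e-05], "angular": [0, 0, 0], "claw": 1}, {"dp": [0, -0.002, -7e-05], "angular": [0, 0, 0], "claw": 1}, {"dp": [0, -0.002, -7e-05], "angular": [0, 0, 0], "claw": 1}, {"dp": [0, -0.002, -7e-05], "angular": [0, 0, 0], "claw": 1}]}}

```text
time: 15.92
tcp_pos: [0.5484, 0.2328, 0.1404]
tool_rot: [0.99, -0.144, 0.001, -0.0]
ft_force: [0.3, -1.2, 9.2]
gripper_width: 0.0214
grip_force: 61.4
```

```bash
python3 -c "
from h import *
uv();st()"
```

```text
u,v 0.0007 0.0376
t 15.93 p [0.5484 0.2328 0.1404] yaw_x -16.52 z [ 0.001  0.001 -1.   ] F [ 0.3 -1.2  9.2] w 0.0214 61.350871324539185 q [-0.37  0.4  -0.18  1.86  0.09  0.88 -2.45]
dp [0. 0. 0.]
```

Request:
{"fn": "apply_moves", "kwargs": {"commands": [{"dp": [0, -0.002, -8e-05], "angular": [0, 0, 0], "claw": 1}, {"dp": [0, -0.002, -7e-05], "angular": [0, 0, 0], "claw": 1}, {"dp": [0, -0.002, -7e-05], "angular": [0, 0, 0], "claw": 1}, {"dp": [0, -0.002, -7e-05], "angular": [0, 0, 0], "claw": 1}, {"dp": [0, -0.002, -7e-05], "angular": [0, 0, 0], "claw": 1}, {"dp": [0, -0.002, -7e-05], "angular": [0, 0, 0], "claw": 1}, {"dp": [0, -0.002, -7e-05], "angular": [0, 0, 0], "claw": 1}]}}

```text
time: 16.8
tcp_pos: [0.5524, 0.2462, 0.1409]
tool_rot: [0.99, -0.144, 0.001, -0.0]
ft_force: [-0.0, -0.7, 8.5]
gripper_width: 0.0213
grip_force: 61.4
```

Request:
{"fn": "apply_moves", "kwargs": {"commands": [{"dp": [0, -0.002, -8e-05], "angular": [0, 0, 0], "claw": 1}, {"dp": [0, -0.002, -7e-05], "angular": [0, 0, 0], "claw": 1}, {"dp": [0, -0.002, -7e-05], "angular": [0, 0, 0], "claw": 1}, {"dp": [0, -0.002, -7e-05], "angular": [0, 0, 0], "claw": 1}, {"dp": [0, -0.002, -7e-05], "angular": [0, 0, 0], "claw": 1}, {"dp": [0, -0.002, -7e-05], "angular": [0, 0, 0], "claw": 1}, {"dp": [0, -0.002, -7e-05], "angular": [0, 0, 0], "claw": 1}, {"dp": [0, -0.002, -8e-05], "angular": [0, 0, 0], "claw": 1}]}}

```text
time: 17.8
tcp_pos: [0.557, 0.2616, 0.1416]
tool_rot: [0.99, -0.144, 0.001, -0.001]
ft_force: [-0.4, -0.6, 9.2]
gripper_width: 0.0216
grip_force: 61.4
```

```bash
python3 -c "
from h import *
uv();st()"
```

```text
u,v 0.0008 0.0676
t 17.8 p [0.557  0.2616 0.1416] yaw_x -16.52 z [ 0.001  0.001 -1.   ] F [-0.4 -0.6  9.2] w 0.0216 61.36416435241699 q [-0.4   0.43 -0.18  1.82  0.1   0.9  -2.49]
dp [0. 0. 0.]
```

Full stroke done at a steady 11–13 N or so. Next: lift off, then check the sheet's heights on the way back.

Request:
{"fn": "apply_moves", "kwargs": {"commands": [{"dp": [0, 0, -0.01], "angular": [0, 0, 0], "claw": 1}, {"dp": [0, 0, -0.03], "angular": [0, 0, 0], "claw": 1}, {"dp": [0, 0, -0.04], "angular": [0, 0, 0], "claw": 1}, {"dp": [0.01, 0.04, -0.01], "angular": [0, 0, 0.033], "claw": 1}, {"dp": [0.015, 0.05, 0], "angular": [0, 0, 0], "claw": 1}, {"dp": [0.015, 0.05, 0], "angular": [0, 0, 0], "claw": 1}, {"dp": [0.015, 0.05, 0], "angular": [0, 0, 0], "claw": 1}, {"dp": [0.015, 0.05, 0], "angular": [0, 0, 0], "claw": 1}]}}

```text
time: 18.8
tcp_pos: [0.5477, 0.0096, 0.231]
tool_rot: [0.987, -0.16, -0.0, -0.0]
ft_force: [1.6, 0.3, -3.0]
gripper_width: 0.0213
grip_force: 60.0
```

Request:
{"fn": "apply_moves", "kwargs": {"commands": [{"dp": [0.015, 0.05, 0], "angular": [0, 0, 0], "claw": 1}, {"dp": [0.015, 0.05, 0], "angular": [0, 0, 0], "claw": 1}, {"dp": [0.015, 0.05, 0], "angular": [0, 0, 0], "claw": 1}, {"dp": [0, 0, 0], "angular": [0, 0, 0], "claw": 1}]}}

```text
time: 19.3
tcp_pos: [0.5426, -0.1497, 0.2308]
tool_rot: [0.987, -0.163, -0.0, 0.001]
ft_force: [-0.1, 1.0, -3.0]
gripper_width: 0.021
grip_force: 60.2
```

```bash
python3 - <<'E'
from h import *
st(.5533,-.2173,.23,-18.4)
for n in("scene","top"):
    p,d=shot(n);W=world(n,d)
    a=np.radians(-16.5);hx=np.array([np.cos(a),np.sin(a)]);hy=np.array([-hx[1],hx[0]])
    q=W[...,:2]-[.537,.197];u=q@hx;v=q@hy
    print(n,[(int(b*1000),float(round(1000*np.median(W[...,2][(abs(u)<.03)&(abs(v-b)<.005)&(d>0)]),1))) for b in (-.08,-.06,-.045,-.03,-.015,0,.015,.03,.045,.06,.077)])
E
```

```text
t 19.3 p [ 0.5426 -0.1497  0.2308] yaw_x -18.76 z [-0.001 -0.001 -1.   ] F [-0.1  1.  -3. ] w 0.021 60.175849199295044 q [ 0.13  0.24  0.02  1.86 -0.01  1.04 -1.74]
dp [0.0319 0.0606 0.0009]
rotvec [ 0.0013  0.0003 -0.0063]
scene [(-80, 56.1), (-60, 57.3), (-45, 57.8), (-30, 59.0), (-15, 59.2), (0, 59.2), (15, 60.5), (30, 60.6), (45, 61.2), (60, 62.0), (77, 62.7)]
top [(-80, 56.1), (-60, 57.3), (-45, 57.7), (-30, 58.5), (-15, 59.2), (0, 59.5), (15, 60.2), (30, 60.6), (45, 61.8), (60, 62.0), (77, 62.4)]
```

All strips are flush with the frame line. Next: move back over the stand and straighten the yaw.

Request:
{"fn": "apply_moves", "kwargs": {"commands": [{"dp": [0.016, 0.03, 0], "angular": [0, 0, -0.006], "claw": 1}, {"dp": [0.016, 0.0306, 0], "angular": [0, 0, 0], "claw": 1}, {"dp": [0, 0, 0], "angular": [0, 0, 0], "claw": 1}, {"dp": [0, 0, 0], "angular": [0, 0, 0], "claw": 1}]}}

```text
time: 19.9
tcp_pos: [0.5552, -0.2111, 0.2306]
tool_rot: [0.988, -0.156, -0.0, -0.0]
ft_force: [-0.2, -0.3, -3.6]
gripper_width: 0.0218
grip_force: 60.3
```

```bash
python3 - <<'E'
from h import *
st(.5533,-.2173,.0905,-18.5)
E
```

```text
t 19.9 p [ 0.5552 -0.2111  0.2306] yaw_x -17.97 z [-0.     0.001 -1.   ] F [-0.2 -0.3 -3.6] w 0.0218 60.33901333808899 q [ 0.21  0.3   0.05  1.79 -0.02  1.05 -1.61]
dp [0.0002 0.0066 0.1401]
rotvec [-0.0007  0.0007  0.0093]
```

Request:
{"fn": "apply_moves", "kwargs": {"commands": [{"dp": [0, 0.0066, 0.02], "angular": [0, 0, 0.009], "claw": 1}, {"dp": [0, 0, 0.03], "angular": [0, 0, 0], "claw": 1}, {"dp": [0, 0, 0.03], "angular": [0, 0, 0], "claw": 1}, {"dp": [0, 0, 0.02], "angular": [0, 0, 0], "claw": 1}, {"dp": [0, 0, 0], "angular": [0, 0, 0], "claw": 1}, {"dp": [0, 0, 0], "angular": [0, 0, 0], "claw": 1}]}}

```text
time: 20.65
tcp_pos: [0.5537, -0.2184, 0.1318]
tool_rot: [0.987, -0.161, 0.0, -0.0]
ft_force: [-0.2, -0.1, -3.7]
gripper_width: 0.0211
grip_force: 60.3
```

```bash
python3 - <<'E'
from h import *
st(.5533,-.2173,.0915,-18.5)
p,d=shot("scene");cv2.imwrite("pics/s4.png",cv2.resize(p[190:310,150:290],(700,600),interpolation=cv2.INTER_CUBIC)[:,:,::-1])
E
```

```text
t 20.65 p [ 0.5537 -0.2184  0.1318] yaw_x -18.52 z [ 0.001  0.    -1.   ] F [-0.2 -0.1 -3.7] w 0.0211 60.264694690704346 q [ 0.23  0.4   0.05  1.88 -0.03  0.86 -1.6 ]
dp [-0.0007 -0.0009  0.0403]
rotvec [-0.0004 -0.0009 -0.0003]
```

View pics/s4.png

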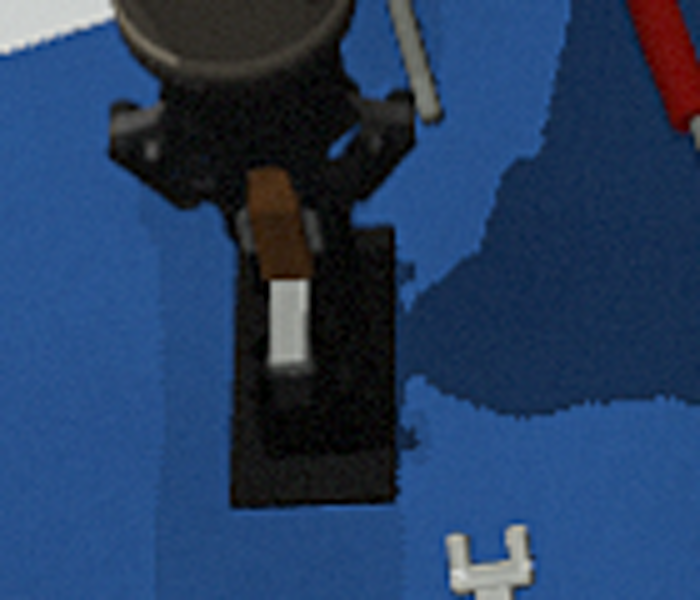

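The roller hangs upright over the stand: bar end at (288,365), post at (290,410), in line. I'll lower it gently.

Request:
{"fn": "apply_moves", "kwargs": {"commands": [{"dp": [-0.0007, -0.0009, 0.01], "angular": [0, 0, 0], "claw": 1}, {"dp": [0, 0, 0.01], "angular": [0, 0, 0], "claw": 1}, {"dp": [0, 0, 0.01], "angular": [0, 0, 0], "claw": 1}, {"dp": [0, 0, 0.006], "angular": [0, 0, 0], "claw": 1}, {"dp": [0, 0, 0], "angular": [0, 0, 0], "claw": 1}]}}

```text
time: 21.32
tcp_pos: [0.5524, -0.218, 0.0942]
tool_rot: [0.987, -0.161, -0.001, -0.0]
ft_force: [0.7, 1.4, -3.3]
gripper_width: 0.0214
grip_force: 60.4
```

Request:
{"fn": "apply_moves", "kwargs": {"commands": [{"dp": [0, 0, 0.001], "angular": [0, 0, 0], "claw": 1}, {"dp": [0, 0, 0.001], "angular": [0, 0, 0], "claw": 1}, {"dp": [0, 0, 0.001], "angular": [0, 0, 0], "claw": 1}, {"dp": [0, 0, 0], "angular": [0, 0, 0], "claw": 1}]}}

```text
time: 21.82
tcp_pos: [0.5528, -0.2181, 0.092]
tool_rot: [0.987, -0.161, 0.0, -0.0]
ft_force: [0.1, 0.4, -3.0]
gripper_width: 0.0212
grip_force: 60.8
```

Request:
{"fn": "apply_moves", "kwargs": {"commands": [{"dp": [0, 0, 0.0006], "angular": [0, 0, 0], "claw": 1}, {"dp": [0, 0, 0.0005], "angular": [0, 0, 0], "claw": 1}, {"dp": [0, 0, 0], "angular": [0, 0, 0], "claw": 1}]}}

```text
time: 22.2
tcp_pos: [0.553, -0.2181, 0.0918]
tool_rot: [0.987, -0.161, 0.0, -0.0]
ft_force: [-4.7, 2.9, 14.1]
gripper_width: 0.0212
grip_force: 63.0
```

Seated. I'll ease off the load, open and lift clear.

Request:
{"fn": "apply_moves", "kwargs": {"commands": [{"dp": [0, 0, -0.0008], "angular": [0, 0, 0], "claw": 1}, {"dp": [0, 0, 0], "angular": [0, 0, 0], "claw": 0.6}, {"dp": [0, 0, 0], "angular": [0, 0, 0], "claw": 0.4}, {"dp": [0, 0, 0], "angular": [0, 0, 0], "claw": 0}, {"dp": [0, 0, 0], "angular": [0, 0, 0], "claw": 0}, {"dp": [0, 0, 0], "angular": [0, 0, 0], "claw": 0}, {"dp": [0, 0, 0], "angular": [0, 0, 0], "claw": 0}, {"dp": [0, 0, 0], "angular": [0, 0, 0], "claw": 0}]}}

```text
time: 23.2
tcp_pos: [0.5527, -0.218, 0.0915]
tool_rot: [0.987, -0.161, -0.0, -0.0]
ft_force: [0.7, -0.2, -0.9]
gripper_width: 0.0853
grip_force: 0.0
```

Request:
{"fn": "apply_moves", "kwargs": {"commands": [{"dp": [0, 0, -0.02], "angular": [0, 0, 0], "claw": 0}, {"dp": [0, 0, -0.03], "angular": [0, 0, 0], "claw": 0}, {"dp": [0, 0, -0.04], "angular": [0, 0, 0], "claw": 0}, {"dp": [0, 0, -0.04], "angular": [0, 0, 0], "claw": 0}, {"dp": [-0.05, 0, 0], "angular": [0, 0, 0], "claw": 0}, {"dp": [-0.05, 0, 0], "angular": [0, 0, 0], "claw": 0}, {"dp": [0, 0, 0], "angular": [0, 0, 0], "claw": 0}, {"dp": [0, 0, 0], "angular": [0, 0, 0], "claw": 0}]}}

```text
time: 24.2
tcp_pos: [0.4585, -0.1863, 0.222]
tool_rot: [0.987, -0.161, 0.001, 0.0]
ft_force: [0.7, 0.7, 0.1]
gripper_width: 0.0855
grip_force: 0.0
```

```bash
python3 - <<'E'
from h import *
st()
for n,sb in(("scene",(185,220,240,300)),("top",(325,140,390,220))):
    p,d=shot(n);W=world(n,d);hsv=cv2.cvtColor(p,cv2.COLOR_RGB2HSV)
    k=np.zeros(d.shape,bool);k[sb[1]:sb[3],sb[0]:sb[2]]=1
    P=W[k&(hsv[...,0]<20)&(hsv[...,1]>80)&(W[...,2]>.07)&(W[...,2]<.16)]
    T=P[P[:,2]>P[:,2].max()-.006];print(n,T.mean(0).round(4),[np.round(x,1) for x in cv2.minAreaRect((T[:,:2]*1000).astype(np.float32))])
    p0=np.load(n+"0.npz")["p"]
    cv2.imwrite(f"pics/f_{n}.png",cv2.resize(p[190:310,150:290] if n=="scene" else p[130:250,280:420],(700,600),interpolation=cv2.INTER_CUBIC)[:,:,::-1])
E
```

```text
t 24.2 p [ 0.4585 -0.1863  0.222 ] yaw_x -18.57 z [ 0.001 -0.    -1.   ] F [0.7 0.7 0.1] w 0.0855 0.0 q [ 0.21  0.14  0.05  2.01 -0.01  0.99 -1.63]
dp [0. 0. 0.]
scene [ 0.5564 -0.2183  0.1413] [array([ 556.7, -218.9]), array([20. , 27.3]), np.float64(69.2)]
top [ 0.5575 -0.2101  0.1397] [array([ 554.4, -209.4]), array([ 3.3, 28.4]), np.float64(68.6)]
```

View pics/f_scene.png

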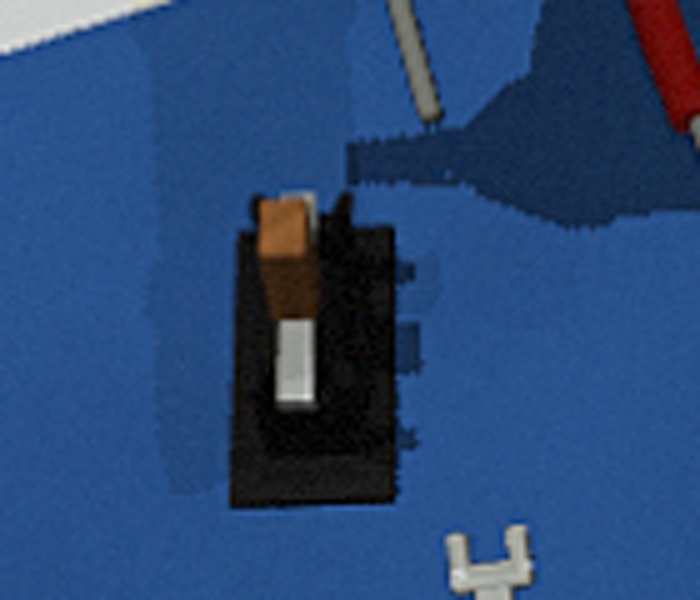

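The roller stands upright in its stand, with the bar end at (295,390) and the handle at (285,240). The handle is within 2 mm of its starting place at the same height, released. Handing in.

```bash
python3 -c "
from cell import robot
print(robot.job_done())"
```

```text
the job is handed in; nothing more can be done
None
```

The job is handed in at about 24 s; the verdict wasn't shown. One stroke at about 11–13 N brought all nine strips level with the frame on the depth check, and the roller stands released in its stand within 2 mm of where it started; I did not separately re-measure the bystanders.

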